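Clear and hold open the spring lid of the workshop waste box

ROBOT

A 6-joint arm with a two-finger parallel gripper is mounted at the origin on the work surface. World frame = base frame: x ahead of the robot, y to its left, z up, the work surface at z = 0. Lengths are in m, angles in rad, forces in N, time in s.
With the tool pointing down it reaches from about 0.375 to 0.9 m from the base axis. Payload 3.1 kg.
Tool frame: the origin (TCP) lies midway between the tips of the shut fingers; the grasp point (between the pads) lies 19 mm behind it (grip_depth is the distance from the TCP to the grasp point, in m); y points along the fingers, z is the direction in which the jaws open and shut, and the axes are right-handed (so a half turn about y gives the same grasp; the last joint's range is limited). The gripper opens to 85 mm and grips with 20 to 120 N. Pads are 22 mm wide; open, the fingers measure 114 mm over their backs; the gripper's body (76 mm by 85 mm) begins 54 mm behind the grasp point. The pads swing forward as they close: fully open they stand 13 mm farther back than shut.
Start: joints at [-1.329, 0.527, 1.433, -0, 1.181, -0.178], TCP at [0.255, -0.57, 0.231] pointing down, gripper open.
Joint ranges: [-3.08, 3.08], [-0.75, 2.2], [0.22, 2.44], [-1.43, 4.57], [0, 2.65], [-2.85, 2.85]. Speed limits (rad/s): [2.79, 2.79, 3.14, 3.14, 3.14, 3.14].

INTERFACE

Orientations are given as a unit quaternion [x, y, z, w].
In Python, from station import sense, snapshot, camera_model, sign_off, grip_depth gives the robot as it stands.
- The arm moves only by the tool play_rows, never from a script. Its argument "deltas" is a list of rows, each a list of 6 numbers: the shift along the tool's x, y, z in m, then the turn, a rotation vector about the tool's x, y, z in rad. A call has 1 to 12 rows; each row is the pose to reach, as a shift and turn from the pose commanded when the call began, along the tool's axes at that moment; what a row does not reach only later rows make up. A row lasts 1/10 s, in which the tool goes at most 50 mm and 8.59 degrees, less where a joint would pass 70% of its speed; a pose out of reach is approached as far as the arm can. A call with a gripper value outside its range is refused whole. "gripper" is the finger opening in m, from 0 to 0.0854, set as the call begins (left out, the last holds). The fingers move at their own pace and stop on an object; "force" is the grip in N (left out, the last holds). Time passes only in rows, so rows that repeat a pose let the fingers close. It gives the time, the measured TCP pose, the force and the opening at its end, in the units of the state.
- sense(): the state, without advancing time (a new reading comes with each control period).
- snapshot(name): name is "side" or "top"; returns the picture (384x512x3 uint8, red, green, blue); there is no depth.
- camera_model(name): a dict with "fx", "fy", "cx", "cy" (pixels), "distortion" ([k1, k2, p1, p2, k3] as OpenCV has them; the pictures are not rectified), "camera_from_world" (4x4, takes a point from world to camera coordinates). Camera axes: x right, y up, looking along -z (the intrinsics and any distortion apply to the point x, -y, -z); pixel columns grow to the right and rows downward; lengths in m; the calibration is good to about 2 mm. A picture is of the moment at which its call begins. camera_model takes no time and is no camera call.
- sign_off(): hands the job in, once; it reports no verdict.
The state is a dict: "t": time; "q": joint angles; "qd": joint speeds; "tau": joint torques, N m; "tcp_pos": TCP position; "tool_rot": TCP orientation; "force": force on the tool from outside, world axes, zero at the start; "ft_torque": the same for the moment, N m; "finger_gap": opening from 0.0 (shut) to 1.0 (fully open).
Only numpy, scipy, OpenCV 4.12 (cv2) and the standard library are available. Lean on these libraries where they do the work, as an engineer would, in place of code of your own. Each camera call takes 0.05 s, during which the arm holds its last target.

TASK

The hand sander has been left on the lid of the red waste box: lift it off and set it down gently, standing on its sole, in the green crate, while the lid stays shut. Then raise the lid, which springs shut by itself, to 45 degrees and finish while still holding it there, steady, so that I can reach in; do not put it down or let go at the end. Leave the glue bottle, jar and wooden ornaments where they are.

Things in the scene. Friction and masses are not known exactly. Their poses are not given: they have to be found in the camera images.
- wastebox: Low red steel box, fixed, 200 (its x) x 240 (y) x 100 mm high. Origin: centre of its underside; z up, x from its front (handle side) to its hinge side, y to its left. A thin steel arc about the hinge stands at its left end (y = +132 mm, radius 100 mm, up to 190 mm above the bench); its yellow 18 mm ball marks 45 degrees: end-on, the lid's underside then lines up with the ball.
- lid (a joint): Opening of the red lid, rad: 0 shut and level, 0.785 = 45 degrees, stop at 1.4. Lid 200 x 240 x 10 mm, about 0.45 kg, hinged on the box's rear (+x) top edge, axis along the box's y; its front swings up and back. Its weight and a weak spring always shut it; lifting it by the handle takes 3 to 5 N. Shut, its top is 110.5 mm above the bench.
- lid_bar (a point): Centre of the lid's handle: round steel bar, 12 mm thick, 110 mm long, parallel to the hinge, on two sloping arms at its ends (98 mm free between). Shut, it lies 30 mm ahead of and 30 mm above the lid's front top edge, 140.5 mm above the bench; in the lid's frame 230 mm in front of and 40 mm above the hinge line. It can be pinched from above and turns between the fingers. Site y: along the bar.
- lid_hinge (a point): Middle of the lid's hinge line, 100.5 mm above the bench at the rear of the box; its y axis is the hinge axis. It turns with the lid: lid shut, its x axis points away from the handle.
- sander_grip (a point): Centre of the hand sander's grip, 36 mm above the underside of its sole. Black rubber sole 60 (x) x 110 (y) x 12 mm; on it an orange upright grip, 38 (x) x 90 (y) mm, 57 mm high in all; about 0.2 kg. z is up, y along its length; grasp it across the 38 mm (along x) from above. It starts standing on the shut lid.
- sander: The same hand sander; origin at the centre of the underside of its sole.
- crate_green: Empty green open crate fixed on the bench, left or right of the red box, 240 (x) x 190 (y) x 65 mm high, walls and floor 5 mm. Origin: centre of its underside on the bench; z up. A red crate of the same size with wooden stock stands on the other side.
- glue: Yellow glue bottle with red cap, 64 mm diameter, 180 mm high, standing behind the red box, to one side. Origin: centre of its underside. To be left alone.
- jar: Amber jar with a steel cap, 72 mm diameter, 90 mm high, standing behind the red box, to one side. Origin: centre of its underside. To be left alone.
- tree: Turned wooden tree ornament, 80 mm diameter, 120 mm high. Origin: centre of its underside. To be left alone.
- star: Flat eight-pointed wooden star, 99 mm across, 18 mm thick, lying on the bench. Origin: centre of its underside. To be left alone.
Not all that is in view belongs to the job. Leave any purple or yellow look-alike of the sander alone.

How it is judged:
On the way, in this order (a step that is already met when the one before it is completed fails the run):
1. the sander stands on its sole in the green crate, released, the lid still shut (x of sander_grip in the frame of crate_green between -0.105 and 0.105 m and y of sander_grip in the frame of crate_green between -0.08 and 0.08 m and z of sander_grip in the frame of crate_green below 0.056 m and angle between sander_grip's own z axis and vertical below 0.25 rad and contact force between the fingers and sander below 0.1 N and linear speed of sander below 0.03 m/s and value of joint lid below 0.12 rad), for 0.2 s.
2. the lid is at 45 degrees (within 7) (value of joint lid between 0.663 and 0.907 rad), for 0.2 s.
At the end, for the whole second after the job is handed in: The lid is held still by the robot at 45 degrees, within 7 degrees, nothing else carrying it; the sander stands on its sole on the floor of the green crate, released and at rest; the glue bottle, jar, tree and star are within 40 mm of where they were (all of step 2 and velocity of joint lid between -0.06 and 0.06 rad/s and contact force between any of the fingers, the arm and lid above 0.5 N and x of sander_grip in the frame of crate_green between -0.105 and 0.105 m and y of sander_grip in the frame of crate_green between -0.08 and 0.08 m and z of sander_grip in the frame of crate_green below 0.056 m and angle between sander_grip's own z axis and vertical below 0.25 rad and contact force between the fingers and sander below 0.1 N and linear speed of sander below 0.03 m/s and contact force between lid and glue below 0.1 N and contact force between lid and jar below 0.1 N and contact force between lid and tree below 0.1 N and contact force between lid and star below 0.1 N and distance of each of glue, jar, tree, star from where it was at the start of the episode below 0.04 m); the arm keeps its last pose, push and grip.
It fails at once if the lid is raised before the sander is in the green crate (value of joint lid above 0.15 rad and horizontal distance between sander_grip and crate_green above 0.17 m).
It fails at once if the sander is dropped (contact force between sander and anything else below 0.05 N and linear speed of sander above 0.8 m/s).
It fails at once if the glue bottle, jar, tree or star is disturbed (moved more than 40 mm) (distance of any of glue, jar, tree, star from where it was at the start of the episode above 0.04 m).
It also fails if it takes over 53 s, if anything falls off the work surface, if the arm or the gripper's body presses on something with over 40 N, if the wrist force passes 120 N, or if a joint passes its speed limit or range.

## Working session

There is one attempt and no reset: what is moved stays moved. The work goes in short steps, Python scripts to look and compute and a tool call to move; the robot and the scene stay as the last step left them, time stands still between calls to the robot, and variables do not carry over. Pictures are saved under pics/ and viewed, and the job is handed in when it is done.

Besides the shell and the picture viewer there is one more tool, called after "Emit:" as a command line: name --pt "numbers of a row" for each row, then --argument value for the rest. play_rows: Moves the arm, as the interface text tells. Its arguments: {"type":"object","properties":{"deltas":{"type":"array"},"gripper":{"type":"number"},"force":{"type":"number"}},"required":["deltas"]}

```bash
mkdir -p pics; ls; python3 - <<'E'
from station import *
import cv2
for n in("side","top"):
    im=snapshot(n); cv2.imwrite(f"pics/{n}0.png",im[:,:,::-1]); 
    m=camera_model(n); print(n,{k:m[k] for k in m})
s=sense();print(s, grip_depth)
E
```

```text
pics
side {'fx': 423.3599304737221, 'fy': 423.3599304737221, 'cx': 251.54361770117418, 'cy': 189.96422935606836, 'distortion': array([-0.15437663,  0.        ,  0.        ,  0.        ,  0.        ]), 'camera_from_world': array([[-0.85559044, -0.5175515 ,  0.01026888,  0.51922625],
       [ 0.28823711, -0.45983413,  0.83992377, -0.28246092],
       [-0.42998183,  0.72159062,  0.54260723, -1.21547356],
       [ 0.        ,  0.        ,  0.        ,  1.        ]])}
top {'fx': 489.893786394213, 'fy': 489.893786394213, 'cx': 250.69005763294055, 'cy': 189.04613097265317, 'distortion': array([0.05082684, 0.        , 0.        , 0.        , 0.        ]), 'camera_from_world': array([[ 0.07244758, -0.99736448, -0.00392859, -0.0368498 ],
       [ 0.97650949,  0.07013016,  0.20374244, -0.62108145],
       [-0.20292996, -0.01859696,  0.97901664, -1.25162866],
       [ 0.        ,  0.        ,  0.        ,  1.        ]])}
{'t': 0.1, 'q': array([-1.32850006e+00,  5.28402247e-01,  1.43377464e+00, -2.93331080e-05,
        1.18139830e+00, -1.78485796e-01]), 'qd': array([-0.00152349, -0.0012786 , -0.00085141, -0.00127696,  0.00147716,
       -0.00056666]), 'tau': array([-2.88007404e-04, -4.43305421e+01, -1.78585929e+01, -2.28366985e-04,
        3.87013119e-03,  1.17532642e-05]), 'tcp_pos': array([ 0.25516677, -0.56983246,  0.23041348]), 'tool_rot': array([-0.14770956,  0.6922137 , -0.69081317,  0.14764567]), 'force': array([ 0.69618854,  0.39643322, -0.07236803]), 'ft_torque': array([-0.01863219, -0.00205919, -0.01096805]), 'finger_gap': 1.001058019237316} 0.0187
```

View pics/side0.png

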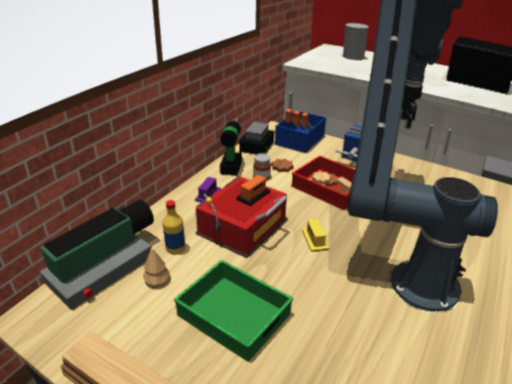

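View pics/top0.png

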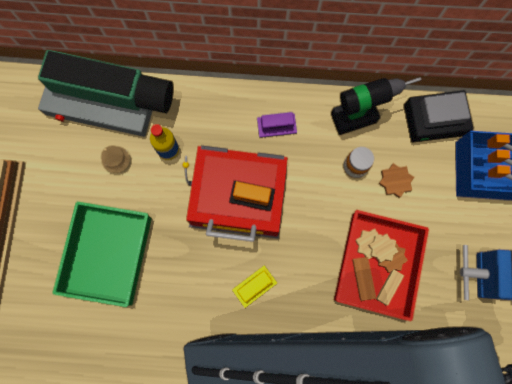

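Candidates: the orange sander on the red lid (top 252,194; side 253,188), the purple look-alike (top 277,125; side 207,188) and the yellow one (top 255,287; side 317,233). I choose the orange one, since it stands on the lid. Next I measure and take a close crop.

```bash
cat > h.py <<'E'
import numpy as np, cv2
from station import *
def ray(n,px):
    m=camera_model(n);K=np.array([[m['fx'],0,m['cx']],[0,m['fy'],m['cy']],[0,0,1.]])
    u=cv2.undistortPoints(np.array(px,float).reshape(-1,1,2),K,m['distortion']).reshape(-1,2)
    d=np.c_[u[:,0],-u[:,1],-np.ones(len(u))]
    T=m['camera_from_world'];R=T[:3,:3]
    return -R.T@T[:3,3], d@R
def plane(n,px,z):
    o,d=ray(n,px); return o+d*((z-o[2])/d[:,2])[:,None]
def proj(n,P):
    m=camera_model(n);K=np.array([[m['fx'],0,m['cx']],[0,m['fy'],m['cy']],[0,0,1.]])
    T=m['camera_from_world'];P=np.atleast_2d(P)@T[:3,:3].T+T[:3,3]
    return cv2.projectPoints(P*[1,-1,-1],np.zeros(3),np.zeros(3),K,m['distortion'])[0].reshape(-1,2)
def tri(a,b):
    o1,d1=ray("top",a);o2,d2=ray("side",b);d1=d1[0]/np.linalg.norm(d1);d2=d2[0]/np.linalg.norm(d2)
    t=np.linalg.lstsq(np.c_[d1,-d2],o2-o1,rcond=None)[0]
    p,q=o1+t[0]*d1,o2+t[1]*d2; return (p+q)/2,np.linalg.norm(p-q)
def big(mask):
    c=max(cv2.findContours(mask.astype(np.uint8),cv2.RETR_EXTERNAL,cv2.CHAIN_APPROX_NONE)[0],key=cv2.contourArea)
    return c.reshape(-1,2)
E
python3 - <<'E'
from h import *
im=cv2.imread("pics/top0.png");h=cv2.cvtColor(im,cv2.COLOR_BGR2HSV)
H,S,V=[h[:,:,i].astype(int) for i in range(3)]
def rect(name,mask,box,z):
    x0,y0,x1,y1=box;mm=np.zeros_like(mask);mm[y0:y1,x0:x1]=mask[y0:y1,x0:x1]
    c=big(mm);w=plane("top",c,z)[:,:2]
    r=cv2.minAreaRect((w*1000).astype(np.float32)); print(name,r, len(c)); print(cv2.boxPoints(r).round(0).tolist())
    # per corner pixel
rect("grip top",(H>=7)&(H<=22)&(S>190)&(V>150),(225,175,280,215),.1675)
rect("lid",((H<6)|(H>174))&(S>180)&(V>140),(185,140,295,240),.1105)
rect("crate",(H>50)&(H<80)&(S>150),(50,195,160,315),.065)
g=(S<70)&(V>120); mm=np.zeros_like(g);mm[215:248,200:262]=g[215:248,200:262]
rect("bar",g,(200,226,262,246),.1405)
cr=np.hstack([cv2.resize(im[135:255,170:300],(520,480),interpolation=2)])
cv2.imwrite("pics/crop1.png",cr)
s=cv2.imread("pics/side0.png");cv2.imwrite("pics/crop2.png",cv2.resize(s[150:270,180:310],(650,600),interpolation=2))
E
```

```text
grip top ((594.8345947265625, 3.438274383544922), (88.09650421142578, 37.05918884277344), 81.81903839111328) 93
[[570.0, -38.0], [607.0, -43.0], [619.0, 44.0], [583.0, 50.0]]
lid ((612.5694580078125, 42.205528259277344), (237.64706420898438, 197.89962768554688), 86.69123077392578) 338
[[507.0, -71.0], [704.0, -82.0], [718.0, 155.0], [521.0, 167.0]]
crate ((425.04022216796875, 387.3880615234375), (183.44192504882812, 237.5597686767578), 83.82588958740234) 521
[[297.0, 309.0], [533.0, 283.0], [553.0, 466.0], [317.0, 491.0]]
bar ((490.5081481933594, 48.337425231933594), (37.23027420043945, 121.54254913330078), 4.1074748039245605) 129
[[468.0, 108.0], [476.0, -14.0], [513.0, -11.0], [505.0, 110.0]]
```

View pics/crop1.png

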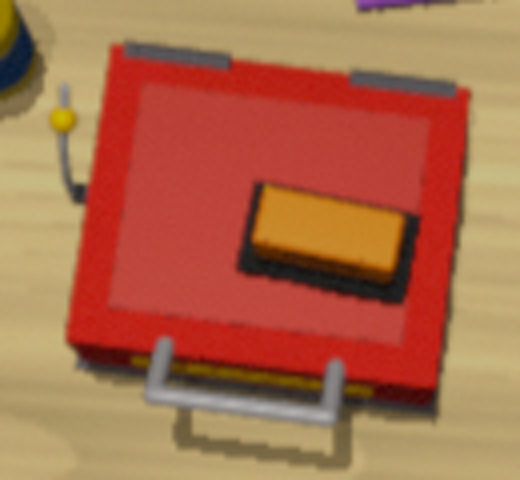

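View pics/crop2.png

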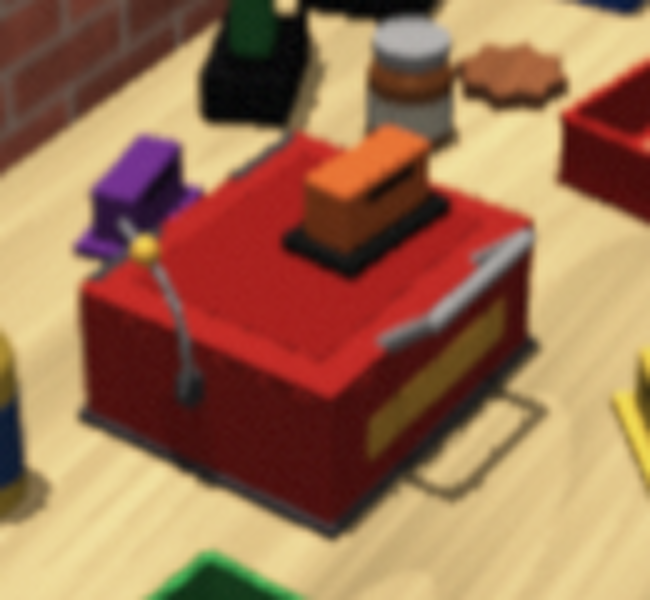

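The crops show the orange grip on its black sole standing on the red lid, with the handle bar in front of it. In the top view the bar runs from about (208,233) to (254,239). I now refine the corners.

```bash
python3 - <<'E'
from h import *
m=camera_model("top");T=m['camera_from_world'];print("cam",-T[:3,:3].T@T[:3,3])
f=lambda L:[(170+x/4-.375,135+y/4-.375) for x,y in L]
def show(n,L,z):
    w=plane("top",f(L),z)*1000;print(n,w[:,:2].round(0).tolist());
    print("  centre",w.mean(0).round(1)[:2], [ (np.linalg.norm(w[i]-w[i-1]).round(0), np.degrees(np.arctan2(*(w[i]-w[i-1])[[1,0]])).round(1)) for i in range(len(w))])
show("lid BL BR FR FL",[(112,45),(469,90),(438,388),(69,343)],.1105)
show("grip BL BR FR FL",[(263,184),(407,212),(393,270),(252,242)],.1675)
show("sole  BR FR FL",[(420,214),(405,302),(238,271),(257,183)],.1225)
show("bar L R ",[(155,396),(335,413)],.1405)
print(plane("top",[(185.3,164.5)],.19-.02))
print(tri((185.3,164.5),(180+145/5,150+249/5)))
im=cv2.imread("pics/top0.png");cv2.imwrite("pics/crop3.png",cv2.resize(im[195:312,45:160],(590,600),interpolation=2))
E
```

```text
cam [ 0.35516865 -0.01647263  1.35176117]
lid BL BR FR FL [[718.0, 155.0], [705.0, -81.0], [507.0, -73.0], [519.0, 164.0]]
  centre [612.4  41.1] [(np.float64(199.0), np.float64(-2.5)), (np.float64(237.0), np.float64(-93.3)), (np.float64(197.0), np.float64(177.6)), (np.float64(237.0), np.float64(87.1))]
grip BL BR FR FL [[619.0, 45.0], [608.0, -45.0], [571.0, -38.0], [582.0, 49.0]]
  centre [595.1   2.9] [(np.float64(37.0), np.float64(-6.0)), (np.float64(91.0), np.float64(-97.2)), (np.float64(37.0), np.float64(170.4)), (np.float64(88.0), np.float64(82.7))]
sole  BR FR FL [[617.0, -54.0], [559.0, -48.0], [571.0, 59.0], [630.0, 52.0]]
  centre [594.2   2.1] [(np.float64(107.0), np.float64(-96.9)), (np.float64(58.0), np.float64(174.1)), (np.float64(108.0), np.float64(83.5)), (np.float64(59.0), np.float64(-7.4))]
bar L R  [[486.0, 103.0], [484.0, -9.0]]
  centre [485.  47.] [(np.float64(112.0), np.float64(88.7)), (np.float64(112.0), np.float64(-91.3))]
[[0.65069887 0.17281563 0.17      ]]
(array([0.65213169, 0.17348809, 0.17142089]), np.float64(0.0038399096800096587))
```

View pics/crop3.png

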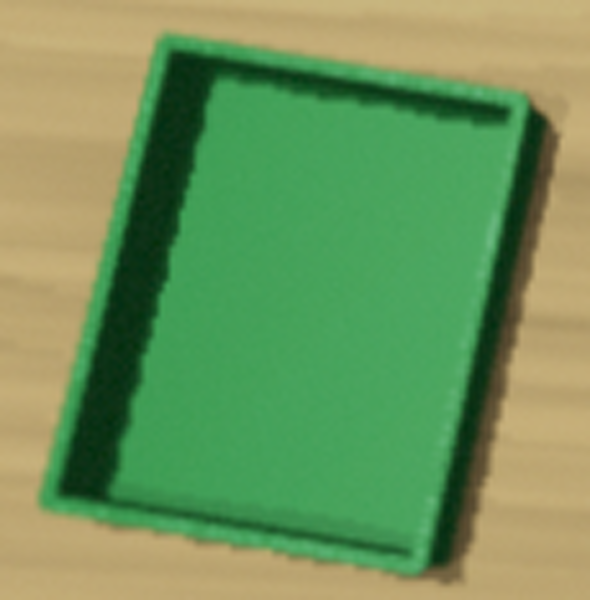

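```bash
python3 - <<'E'
from h import *
from scipy.spatial.transform import Rotation as R
f=lambda L:[(45+x*115/590-.4,195+y*117/600-.4) for x,y in L]
w=plane("top",f([(163,37),(528,97),(430,573),(43,503)]),.065)*1000
print(w[:,:2].round(0).tolist(),w.mean(0).round(1),[ (np.linalg.norm(w[i]-w[i-1]).round(0), np.degrees(np.arctan2(*(w[i]-w[i-1])[[1,0]])).round(1)) for i in range(4)])
s=sense();r=R.from_quat(s['tool_rot']);M=r.as_matrix();print(M.round(3))
zz=np.degrees(np.arctan2(M[1,2],M[0,2]));print("z yaw",zz)
yaw=np.radians(-6.8)
for k in(0,np.pi):
    a=yaw+k;z=np.array([np.cos(a),np.sin(a),0]);y=np.array([0,0,-1.]);x=np.cross(y,z)
    print(k,(r.inv()*R.from_matrix(np.c_[x,y,z])).as_rotvec().round(4))
for p in([.5945,.0025,.26],[.5945,.0025,.130]):print((M.T@(np.array(p)-s['tcp_pos'])).round(4))
E
```

```text
[[554.0, 467.0], [536.0, 276.0], [296.0, 296.0], [317.0, 491.0]] [425.7 382.6  65. ] [(np.float64(239.0), np.float64(-5.7)), (np.float64(192.0), np.float64(-95.4)), (np.float64(241.0), np.float64(175.2)), (np.float64(196.0), np.float64(83.8))]
[[-0.913 -0.001  0.408]
 [-0.408  0.002 -0.913]
 [-0.    -1.    -0.002]]
z yaw -65.89030588094664
0 [ 0.0016 -1.0313 -0.0013]
3.141592653589793 [1.5000e-03 2.1103e+00 1.9000e-03]
[-0.5435 -0.0287 -0.3838]
[-0.5435  0.1013 -0.3836]
```

Emit:
play_rows --pt "-0.045 -0.003 -0.032 0 -0.086 0" --pt "-0.09 -0.006 -0.064 0 -0.172 0" --pt "-0.135 -0.009 -0.096 0 -0.258 0" --pt "-0.18 -0.012 -0.128 0 -0.344 0" --pt "-0.225 -0.015 -0.16 0 -0.43 0" --pt "-0.27 -0.018 -0.192 0 -0.516 0" --pt "-0.315 -0.02 -0.224 0 -0.602 0" --pt "-0.36 -0.022 -0.256 0 -0.688 0" --pt "-0.405 -0.024 -0.288 0 -0.774 0" --pt "-0.45 -0.026 -0.32 0 -0.86 0" --pt "-0.495 -0.028 -0.35 0 -0.946 0" --pt "-0.5435 -0.029 -0.384 0 -1.031 0" --gripper 0.0854 --force 40

```text
t: 1.3
tcp_pos: [0.5609, -0.0525, 0.2584]
tool_rot: [-0.47, 0.528, -0.528, 0.47]
force: [0.8, -1.1, 0.4]
finger_gap: 0.998
```

```bash
cat > st.py <<'E'
from h import *
from scipy.spatial.transform import Rotation as R
import sys
def rel(p,yawdeg):
    s=sense();r=R.from_quat(s['tool_rot']);M=r.as_matrix()
    a=np.radians(yawdeg);z=np.array([np.cos(a),np.sin(a),0]);y=np.array([0,0,-1.]);x=np.cross(y,z)
    print("t",s['t'],"tcp",s['tcp_pos'].round(4),"F",s['force'].round(1),"gap",round(s['finger_gap'],3),"qd",abs(s['qd']).max().round(3))
    print("rel",(M.T@(np.array(p)-s['tcp_pos'])).round(4),"rot",(r.inv()*R.from_matrix(np.c_[x,y,z])).as_rotvec().round(4))
if len(sys.argv)>4: rel([float(v) for v in sys.argv[1:4]],float(sys.argv[4]))
E
python3 st.py .5945 .0025 .13 -6.8
```

```text
t 1.3 tcp [ 0.5609 -0.0525  0.2584] F [ 0.8 -1.1  0.4] gap 0.998 qd 0.896
rel [-0.0585  0.1284  0.0271] rot [0.0005 0.0034 0.0001]
```

Emit:
play_rows --pt "0 0 0 0 0 0" --pt "0 0 0 0 0 0" --pt "0 0 0 0 0 0"

```text
t: 1.6
tcp_pos: [0.5596, -0.0552, 0.2581]
tool_rot: [-0.47, 0.529, -0.529, 0.469]
force: [-0.4, -0.2, -0.6]
finger_gap: 0.999
```

```bash
python3 st.py .5945 .0025 .13 -6.8; python3 - <<'E'
from h import *
im=snapshot("top")[:,:,::-1];cv2.imwrite("pics/t1.png",im);cv2.imwrite("pics/t1c.png",cv2.resize(im[135:255,170:300],(650,600),interpolation=2))
E
```

```text
t 1.6 tcp [ 0.5596 -0.0552  0.2581] F [-0.4 -0.2 -0.6] gap 0.999 qd 0.024
rel [-0.0615  0.128   0.028 ] rot [ 0.0016 -0.0013  0.0003]
```

View pics/t1c.png

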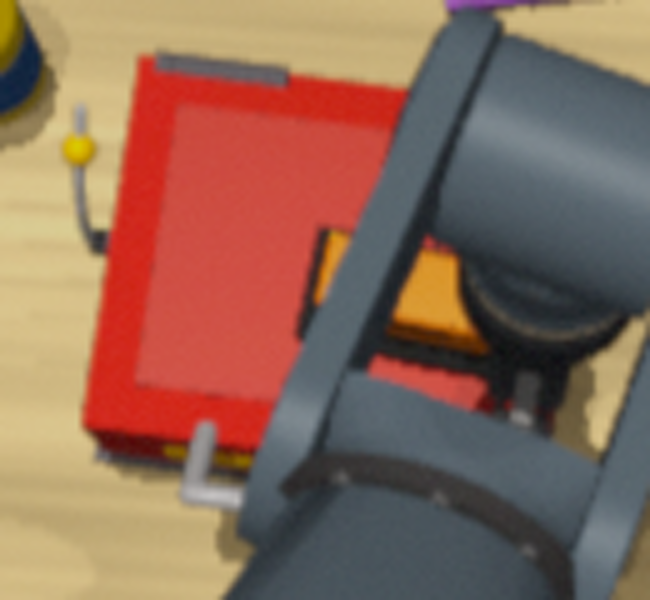

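The crop shows the arm stopped short of the sander; the grip's left end is at about (235,182) in the full picture. I continue to it.

Emit:
play_rows --pt "-0.031 0 0.014 0 0 0" --pt "-0.0615 0 0.028 0 0 0" --pt "-0.0615 0 0.028 0 0 0" --pt "-0.0615 0.03 0.028 0 0 0" --pt "-0.0615 0.06 0.028 0 0 0" --pt "-0.0615 0.08 0.028 0 0 0" --pt "-0.0615 0.08 0.028 0 0 0" --pt "-0.0615 0.08 0.028 0 0 0"

```text
t: 2.45
tcp_pos: [0.5953, 0.0017, 0.1787]
tool_rot: [-0.469, 0.529, -0.529, 0.469]
force: [-0.4, 0.3, 0.2]
finger_gap: 1.003
```

```bash
python3 st.py .5945 .0025 .13 -6.8; python3 - <<'E'
from h import *
for n in("top","side"):
    im=snapshot(n)[:,:,::-1];cv2.imwrite(f"pics/{n}2.png",im)
im=im[120:270,150:340];cv2.imwrite("pics/s2c.png",cv2.resize(im,(760,600),interpolation=2))
E
```

```text
t 2.45 tcp [0.5953 0.0017 0.1787] F [-0.4  0.3  0.2] gap 1.003 qd 0.028
rel [-0.0008  0.0487 -0.0008] rot [ 0.0006 -0.0025  0.0002]
```

View pics/s2c.png

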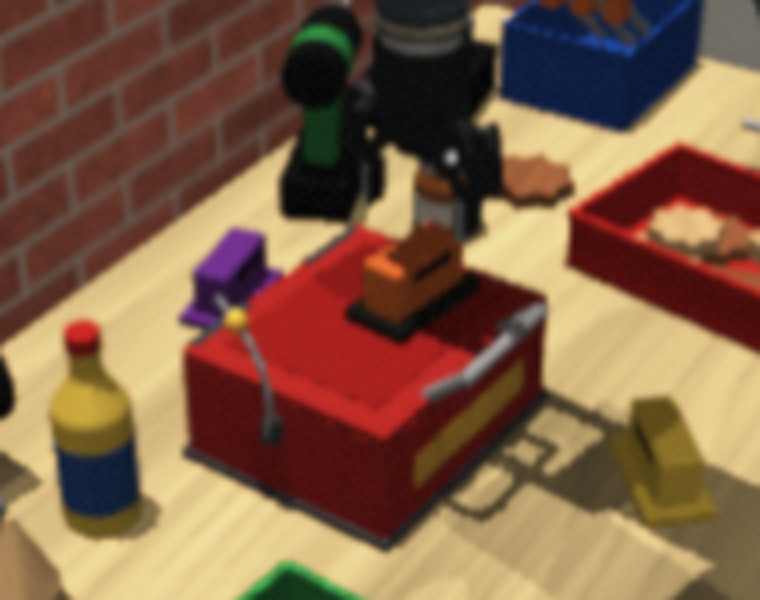

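The side crop shows the open fingers straddling and just above the grip, which is at about (253,188). I descend.

Emit:
play_rows --pt "0 0.015 -0.001 0 0 0" --pt "-0.001 0.028 -0.001 0 0 0" --pt "-0.001 0.038 -0.001 0 0 0" --pt "-0.001 0.046 -0.001 0 0 0" --pt "-0.001 0.048 -0.001 0 0 0" --pt "-0.001 0.048 -0.001 0 0 0"

```text
t: 3.15
tcp_pos: [0.5945, 0.0043, 0.1302]
tool_rot: [-0.47, 0.529, -0.529, 0.469]
force: [0.7, -0.1, 0.0]
finger_gap: 0.997
```

```bash
python3 st.py .5945 .0025 .13 -6.8
```

```text
t 3.15 tcp [0.5945 0.0043 0.1302] F [ 0.7 -0.1  0. ] gap 0.997 qd 0.012
rel [0.0018 0.0002 0.0002] rot [ 0.0007 -0.0002 -0.    ]
```

Emit:
play_rows --pt "0 0 0 0 0 0" --pt "0 0 0 0 0 0" --pt "0 0 0 0 0 0" --pt "0 0 0 0 0 0" --pt "0 0 0 0 0 0" --pt "0 0 0 0 0 0" --pt "0 0 0 0 0 0" --pt "0 0 0 0 0 0" --gripper 0.02 --force 45

```text
t: 3.95
tcp_pos: [0.5955, 0.0042, 0.1312]
tool_rot: [0.469, -0.528, 0.529, -0.47]
force: [1.4, 0.2, 5.4]
finger_gap: 0.44
```

Emit:
play_rows --pt "0 -0.005 0 0 0 0" --pt "0 -0.015 0 0 0 0" --pt "0 -0.03 0 0 0 0" --pt "0 -0.05 0 0 0 0" --pt "0 -0.07 0 0 0 0" --pt "0 -0.09 0 0 0 0" --pt "0 -0.11 0 0 0 0" --pt "0 -0.13 0 0 0 0" --pt "0 -0.145 0 0 0 0" --pt "0 -0.15 0 0 0 0" --pt "0 -0.15 0 0 0 0"

```text
t: 5.05
tcp_pos: [0.5944, 0.0044, 0.281]
tool_rot: [0.469, -0.529, 0.529, -0.469]
force: [0.5, 0.2, -2.2]
finger_gap: 0.435
```

```bash
python3 st.py .4255 .3845 .26 -5.8; python3 - <<'E'
from h import *
im=snapshot("side")[:,:,::-1];cv2.imwrite("pics/s3.png",im)
E
```

```text
t 5.05 tcp [0.5944 0.0044 0.281 ] F [ 0.5  0.2 -2.2] gap 0.435 qd 0.025
rel [-0.3574  0.0209 -0.2128] rot [-0.0002 -0.0177  0.    ]
```

View pics/s3.png

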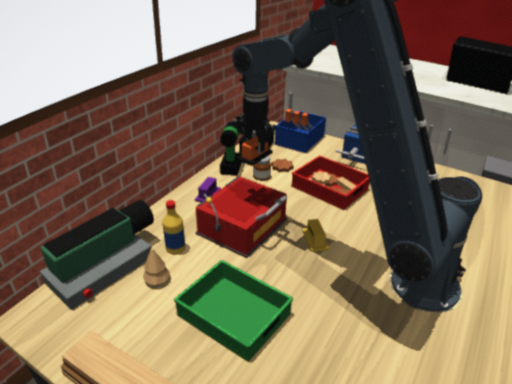

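The sander is held at about (257,148) and clear of the still-shut lid. I carry it over the green crate.

Emit:
play_rows --pt "-0.015 0 -0.009 0 0 0" --pt "-0.04 0 -0.024 0 0 0" --pt "-0.07 0 -0.042 0 0 0" --pt "-0.1 0 -0.06 0 0 0" --pt "-0.13 0 -0.078 0 0 0" --pt "-0.16 0 -0.095 0 -0.01 0" --pt "-0.19 0 -0.113 0 -0.01 0" --pt "-0.22 0 -0.131 0 -0.01 0" --pt "-0.25 0 -0.149 0 -0.018 0" --pt "-0.28 0 -0.167 0 -0.018 0" --pt "-0.305 0 -0.182 0 -0.018 0" --pt "-0.33 0 -0.196 0 -0.018 0"

```text
t: 6.3
tcp_pos: [0.4364, 0.3567, 0.2793]
tool_rot: [-0.476, 0.525, -0.524, 0.473]
force: [0.8, -0.9, -2.6]
finger_gap: 0.438
```

Emit:
play_rows --pt "-0.015 0 -0.009 0 0 0" --pt "-0.027 0 -0.016 0 0 0" --pt "-0.027 0 -0.016 0 0 0" --pt "-0.027 0 -0.016 0 0 0"

```text
t: 6.7
tcp_pos: [0.4255, 0.3834, 0.28]
tool_rot: [0.475, -0.524, 0.525, -0.474]
force: [0.1, -0.5, -2.3]
finger_gap: 0.438
```

```bash
python3 st.py .4255 .3845 .026 -5.8; python3 - <<'E'
from h import *
im=snapshot("side")[:,:,::-1];cv2.imwrite("pics/s4.png",im)
E
```

```text
t 6.7 tcp [0.4255 0.3834 0.28  ] F [ 0.1 -0.5 -2.3] gap 0.438 qd 0.023
rel [-1.40e-03  2.54e-01  1.00e-04] rot [0.0008 0.0009 0.0013]
```

View pics/s4.png

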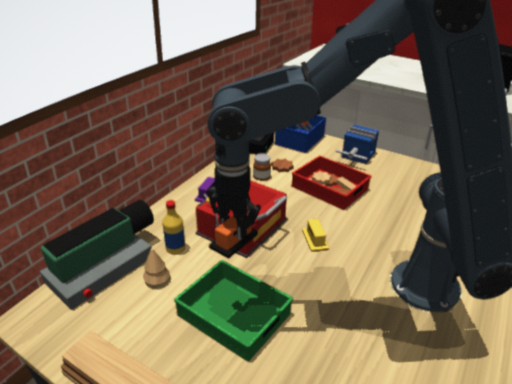

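The sander is at about (230,235) in the picture, above the crate. I lower it.

Emit:
play_rows --pt "-0.001 0.015 0 0 0 0" --pt "-0.001 0.04 0 0 0 0" --pt "-0.001 0.07 0 0 0 0" --pt "-0.001 0.1 0 0 0 0" --pt "-0.001 0.13 0 0 0 0" --pt "-0.001 0.16 0 0 0 0" --pt "-0.001 0.185 0 0 0 0" --pt "-0.001 0.205 0 0 0 0" --pt "-0.001 0.222 0 0 0 0" --pt "-0.001 0.235 0 0 0 0" --pt "-0.001 0.243 0 0 0 0" --pt "-0.001 0.246 0 0 0 0"

```text
t: 7.95
tcp_pos: [0.4263, 0.3842, 0.0339]
tool_rot: [-0.474, 0.525, -0.525, 0.474]
force: [1.0, -0.3, -1.2]
finger_gap: 0.441
```

Emit:
play_rows --pt "0 0.002 0 0 0 0" --pt "0 0.004 0 0 0 0" --pt "0 0.006 0 0 0 0" --pt "0 0.007 0 0 0 0" --pt "0 0.007 0 0 0 0"

```text
t: 8.45
tcp_pos: [0.4261, 0.3848, 0.0277]
tool_rot: [0.474, -0.525, 0.525, -0.474]
force: [0.5, -0.2, -1.6]
finger_gap: 0.44
```

Emit:
play_rows --pt "0 0.001 0 0 0 0" --pt "0 0.002 0 0 0 0" --pt "0 0.003 0 0 0 0" --pt "0 0.003 0 0 0 0"

```text
t: 8.85
tcp_pos: [0.4263, 0.3849, 0.0263]
tool_rot: [0.474, -0.525, 0.525, -0.474]
force: [-2.2, -1.6, 10.8]
finger_gap: 0.437
```

Contact with the floor: the force is now +11 N upward. I release.

Emit:
play_rows --pt "0 -0.001 0 0 0 0" --pt "0 -0.001 0 0 0 0" --pt "0 -0.001 0 0 0 0" --pt "0 -0.001 0 0 0 0" --pt "0 -0.001 0 0 0 0" --pt "0 -0.001 0 0 0 0" --gripper 0.08

```text
t: 9.45
tcp_pos: [0.426, 0.3847, 0.0253]
tool_rot: [-0.474, 0.525, -0.525, 0.474]
force: [0.1, -0.2, -0.6]
finger_gap: 0.936
```

Emit:
play_rows --pt "0 -0.01 0 0 0 0" --pt "0 -0.03 0 0 0 0" --pt "0 -0.06 0 0 0 0" --pt "0 -0.1 0 0 0 0" --pt "0 -0.14 0 0 0 0" --pt "0 -0.18 0 0 0 0" --pt "0 -0.21 0 0 0 0" --pt "0 -0.23 0 0 0 0" --pt "0 -0.24 0 0 0 0" --pt "0 -0.24 0 0 0 0"

```text
t: 10.45
tcp_pos: [0.4266, 0.385, 0.2673]
tool_rot: [0.473, -0.524, 0.525, -0.475]
force: [-0.3, 0.5, -0.5]
finger_gap: 0.937
```

```bash
python3 st.py .483 .047 .265 -2.7; python3 - <<'E'
from h import *
im=snapshot("side")[:,:,::-1];cv2.imwrite("pics/s5.png",im)
im2=snapshot("top")[:,:,::-1];cv2.imwrite("pics/t5.png",im2)
E
```

```text
t 10.45 tcp [0.4266 0.385  0.2673] F [-0.3  0.5 -0.5] gap 0.937 qd 0.041
rel [0.3306 0.0019 0.0902] rot [-0.0028 -0.0538 -0.002 ]
```

View pics/s5.png

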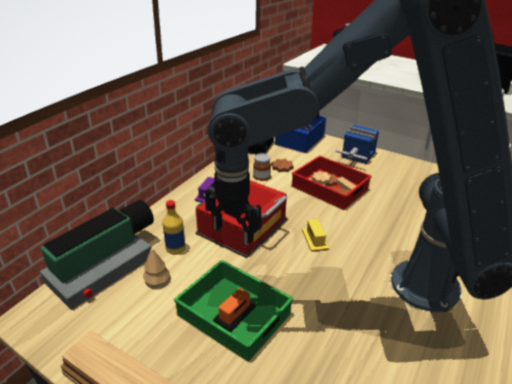

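View pics/t5.png

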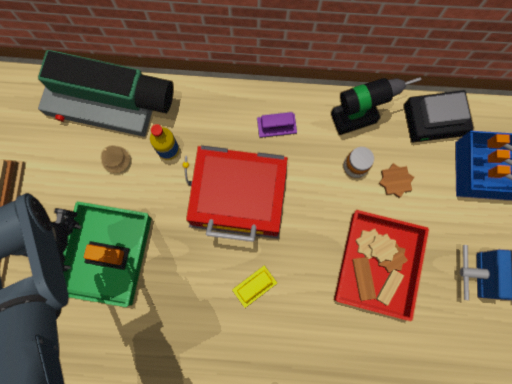

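The sander stands upright in the green crate, at top (105,255) and side (236,306), and the lid is still shut. Next is the handle bar.

Emit:
play_rows --pt "0.02 0 0.005 0 -0.005 0" --pt "0.05 0 0.014 0 -0.01 0" --pt "0.085 0 0.024 0 -0.015 0" --pt "0.12 0 0.034 0 -0.02 0" --pt "0.155 0 0.044 0 -0.025 0" --pt "0.19 0 0.053 0 -0.03 0" --pt "0.225 0 0.062 0 -0.035 0" --pt "0.26 0 0.072 0 -0.04 0" --pt "0.29 0 0.08 0 -0.045 0" --pt "0.315 0 0.087 0 -0.05 0" --pt "0.33 0 0.091 0 -0.054 0" --pt "0.33 0 0.091 0 -0.054 0" --gripper 0.055

```text
t: 11.75
tcp_pos: [0.483, 0.0456, 0.264]
tool_rot: [-0.488, 0.513, -0.512, 0.486]
force: [0.1, 0.5, 0.3]
finger_gap: 0.648
```

Emit:
play_rows --pt "0 0 0 0 0 0" --pt "0 0 0 0 0 0"

```text
t: 11.95
tcp_pos: [0.4826, 0.0481, 0.2648]
tool_rot: [-0.489, 0.512, -0.511, 0.488]
force: [0.5, -0.5, -0.1]
finger_gap: 0.645
```

```bash
python3 st.py .484 .047 .1225 -2.7; python3 - <<'E'
from h import *
im=snapshot("side")[:,:,::-1];cv2.imwrite("pics/s6.png",cv2.resize(im[100:270,150:350],(700,595),interpolation=2))
E
```

```text
t 11.95 tcp [0.4826 0.0481 0.2648] F [ 0.5 -0.5 -0.1] gap 0.645 qd 0.009
rel [0.0011 0.1423 0.0017] rot [ 0.0019  0.0009 -0.0006]
```

View pics/s6.png

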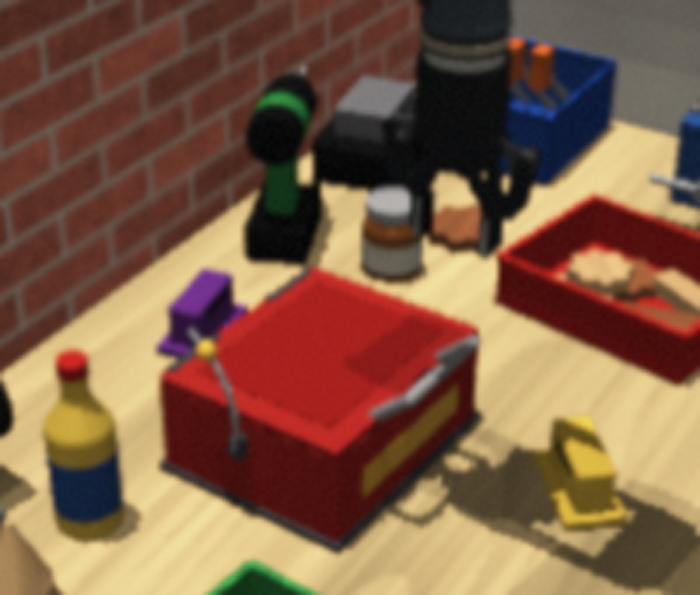

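The gripper hovers above the bar, whose middle is at about (273,207); the lid is shut and clear. I descend.

Emit:
play_rows --pt "0 0.015 0.001 0 0 0" --pt "0.001 0.035 0.001 0 0 0" --pt "0.001 0.06 0.001 0 0 0" --pt "0.001 0.085 0.001 0 0 0" --pt "0.001 0.105 0.001 0 0 0" --pt "0.001 0.12 0.001 0 0 0" --pt "0.001 0.132 0.001 0 0 0" --pt "0.001 0.139 0.001 0 0 0" --pt "0.001 0.142 0.001 0 0 0" --pt "0.001 0.142 0.001 0 0 0" --pt "0.001 0.142 0.001 0 0 0"

```text
t: 13.1
tcp_pos: [0.4847, 0.0463, 0.124]
tool_rot: [0.488, -0.511, 0.512, -0.488]
force: [-0.0, 0.2, 0.8]
finger_gap: 0.64
```

Emit:
play_rows --pt "0 0 0 0 0 0" --pt "0 0 0 0 0 0" --pt "0 0 0 0 0 0" --pt "0 0 0 0 0 0" --pt "0 0 0 0 0 0" --pt "0 0 0 0 0 0" --pt "0 0 0 0 0 0" --pt "0 0 0 0 0 0" --gripper 0.0 --force 40

```text
t: 13.9
tcp_pos: [0.4872, 0.0459, 0.1242]
tool_rot: [0.486, -0.51, 0.513, -0.489]
force: [5.0, 0.0, -1.2]
finger_gap: 0.12
```

```bash
python3 st.py .484 .047 .1225 -2.7; python3 - <<'E'
from h import *
im=snapshot("side")[:,:,::-1];cv2.imwrite("pics/s7.png",cv2.resize(im[100:270,150:350],(700,595),interpolation=2))
E
```

```text
t 13.9 tcp [0.4872 0.0459 0.1242] F [ 5.   0.  -1.2] gap 0.12 qd 0.001
rel [-0.0009  0.0017 -0.0033] rot [-0.0063 -0.0006 -0.    ]
```

View pics/s7.png

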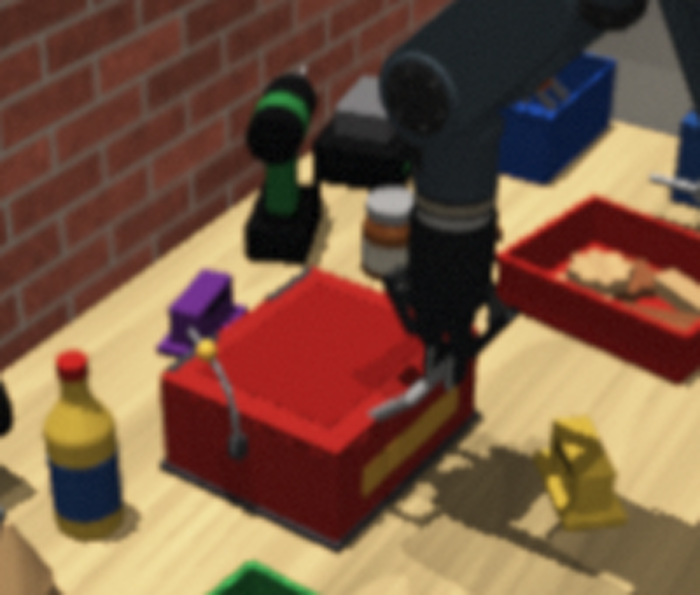

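The bar is pinched in the fingers near (273,205), with the lid still shut. I raise it along the hinge arc.

Emit:
play_rows --pt "0 -0.003 0.002 0 0 0" --pt "0 -0.01 0.004 0 0 0" --pt "0 -0.02 0.006 0 0 0" --pt "0 -0.03 0.009 0 0 0" --pt "0 -0.039 0.012 0 0 0" --pt "0 -0.049 0.016 0 0 0" --pt "0 -0.058 0.02 0 0 0" --pt "0 -0.067 0.025 0 0 0" --pt "0 -0.076 0.029 0 0 0" --pt "0 -0.085 0.035 0 0 0" --pt "0 -0.0935 0.0405 0 0 0" --pt "0 -0.0935 0.0405 0 0 0"

```text
t: 15.15
tcp_pos: [0.5238, 0.0439, 0.218]
tool_rot: [-0.489, 0.512, -0.511, 0.487]
force: [-2.6, -4.0, -2.4]
finger_gap: 0.121
```

```bash
python3 st.py .484 .047 .1225 -2.7; python3 - <<'E'
from h import *
im=snapshot("side")[:,:,::-1];cv2.imwrite("pics/s8.png",cv2.resize(im[100:270,150:350],(700,595),interpolation=2))
E
```

```text
t 15.15 tcp [0.5238 0.0439 0.218 ] F [-2.6 -4.  -2.4] gap 0.121 qd 0.043
rel [-0.0013  0.0956 -0.0397] rot [0.0027 0.0006 0.001 ]
```

View pics/s8.png

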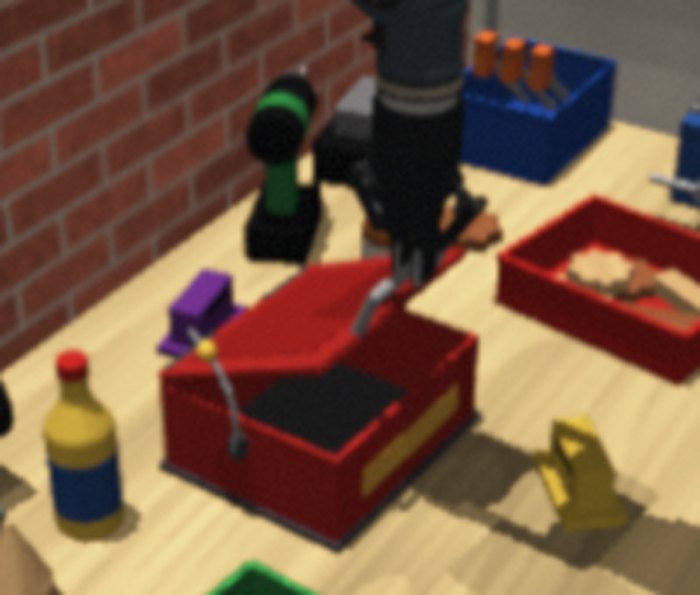

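The lid is following the bar, at about 25°, with low forces. I continue to 45°.

Emit:
play_rows --pt "0 -0.004 0.003 0 0 0" --pt "0 -0.01 0.007 0 0 0" --pt "0 -0.016 0.012 0 0 0" --pt "0 -0.024 0.019 0 0 0" --pt "0 -0.031 0.026 0 0 0" --pt "0 -0.038 0.0335 0 0 0" --pt "0 -0.045 0.041 0 0 0" --pt "0 -0.051 0.049 0 0 0" --pt "0 -0.055 0.054 0 0 0" --pt "0 -0.0575 0.057 0 0 0" --pt "0 -0.0575 0.057 0 0 0" --pt "0 -0.0575 0.057 0 0 0"

```text
t: 16.4
tcp_pos: [0.577, 0.0409, 0.2756]
tool_rot: [-0.491, 0.513, -0.509, 0.485]
force: [-12.0, -5.4, 9.5]
finger_gap: 0.122
```

```bash
python3 st.py .484 .047 .1225 -2.7; python3 - <<'E'
from h import *
im=snapshot("side")[:,:,::-1];cv2.imwrite("pics/s9f.png",im);cv2.imwrite("pics/s9.png",cv2.resize(im[100:270,150:350],(700,595),interpolation=2))
im=snapshot("top")[:,:,::-1];cv2.imwrite("pics/t9.png",im)
E
```

```text
t 16.4 tcp [0.577  0.0409 0.2756] F [-12.   -5.4   9.5] gap 0.122 qd 0.004
rel [-0.0021  0.154  -0.0916] rot [0.0101 0.0009 0.0025]
```

View pics/s9.png

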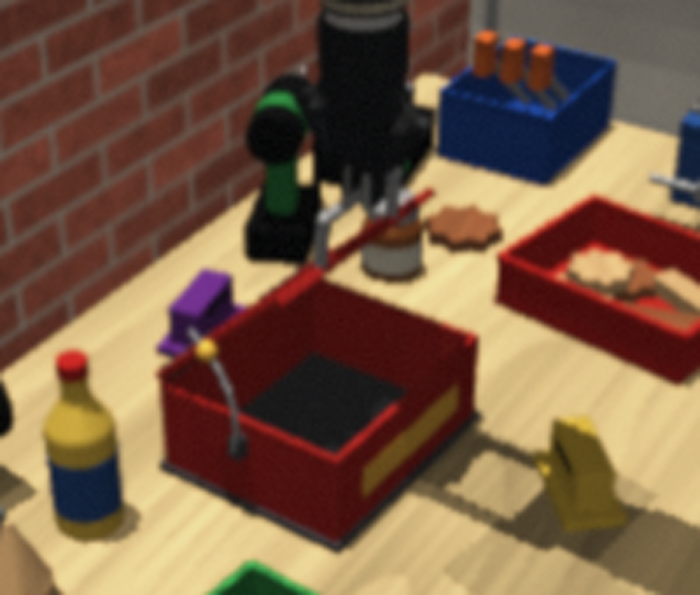

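View pics/t9.png

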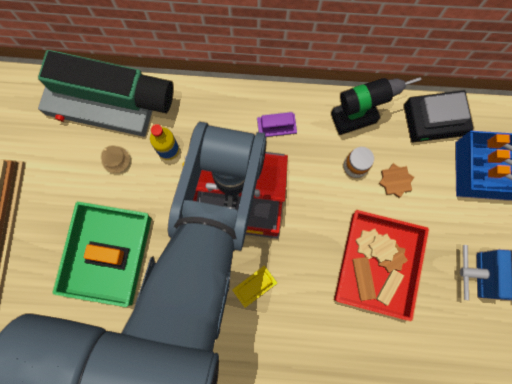

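The lid appears edge-on, with its right front corner at about (274,155) in the side view. The sander sits in the crate at top (104,254). I check the angle by projection.

```bash
cat > ang.py <<'E'
from h import *
a=np.radians(-2.7);ex=np.array([np.cos(a),np.sin(a),0]);ey=np.array([-ex[1],ex[0],0]);
hg=np.array([.713,.0365,.1005])
for th in(38,41,45,49,52):
    t=np.radians(th);c,s=np.cos(t),np.sin(t)
    P=lambda X,Y,Z:hg+ex*(X*c+Z*s)+ey*Y+np.array([0,0,1])*(-X*s+Z*c)
    pts=[P(-.2,-.12,.01),P(-.2,-.12,0),P(-.2,.12,.01),P(-.2,.12,0),P(-.23,.055,.04),P(0,.12,.01)]
    print(th,((proj("side",pts)-[150,100])*3.5).round(0).tolist(), P(-.23,0,.04).round(4))
E
python3 ang.py; python3 - <<'E'
import sys;sys.path.insert(0,'.')
from h import *
im=cv2.imread('pics/s9f.png');cv2.imwrite('pics/s9z.png',cv2.resize(im[140:210,190:290],(800,560),interpolation=2))
E
```

```text
38 [[447.0, 200.0], [452.0, 209.0], [296.0, 314.0], [303.0, 325.0], [346.0, 239.0], [159.0, 374.0]] [0.5566 0.0439 0.2736]
41 [[440.0, 191.0], [446.0, 200.0], [289.0, 304.0], [296.0, 314.0], [337.0, 228.0], [158.0, 374.0]] [0.5658 0.0434 0.2816]
45 [[432.0, 179.0], [438.0, 187.0], [279.0, 290.0], [286.0, 300.0], [325.0, 213.0], [158.0, 374.0]] [0.5788 0.0428 0.2914]
49 [[422.0, 167.0], [429.0, 175.0], [269.0, 277.0], [276.0, 286.0], [311.0, 199.0], [158.0, 375.0]] [0.5924 0.0422 0.3003]
52 [[415.0, 159.0], [422.0, 167.0], [260.0, 267.0], [268.0, 277.0], [301.0, 190.0], [157.0, 375.0]] [0.603  0.0417 0.3064]
```

View pics/s9z.png

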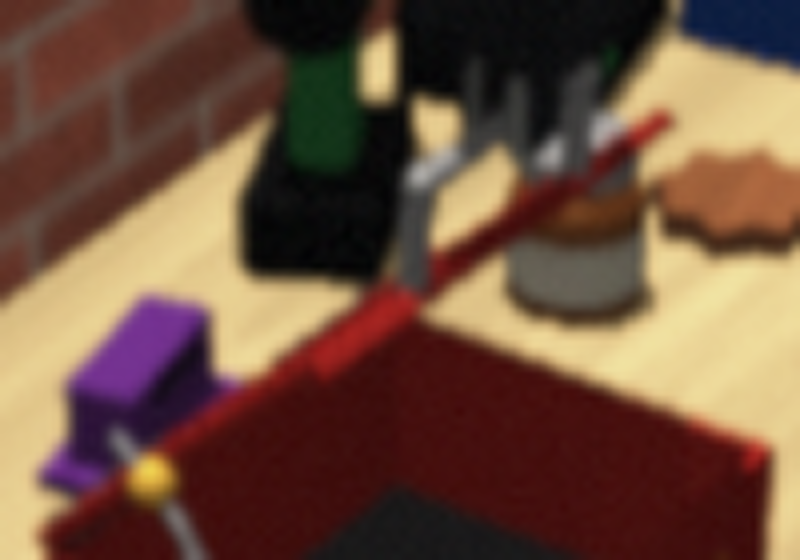

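By corner and bar pixels the lid is at about 43.5°. I nudge it up by about 1.5° and relieve the radial load.

Emit:
play_rows --pt "0 -0.002 0 0 0 0" --pt "0 -0.004 0.001 0 0 0" --pt "0.001 -0.006 0.002 0 0 0" --pt "0.001 -0.0075 0.002 0 0 0" --pt "0.001 -0.0075 0.002 0 0 0" --pt "0.001 -0.0075 0.002 0 0 0" --pt "0.001 -0.0075 0.002 0 0 0" --pt "0.001 -0.0075 0.002 0 0 0" --pt "0.001 -0.0075 0.002 0 0 0"

```text
t: 17.4
tcp_pos: [0.5842, 0.0405, 0.2813]
tool_rot: [0.488, -0.512, 0.512, -0.488]
force: [4.0, -3.4, -14.7]
finger_gap: 0.121
```

```bash
python3 st.py .484 .047 .1225 -2.7; python3 - <<'E'
from h import *
im=snapshot("side")[:,:,::-1];cv2.imwrite("pics/s10f.png",im);cv2.imwrite('pics/s10z.png',cv2.resize(im[140:210,190:290],(700,490),interpolation=2))
cv2.imwrite('pics/s10c.png',cv2.resize(im[255:360,170:300],(650,525),interpolation=2))
P=(proj("side",[[.4255,.384,.062]]));print(P)
E
python3 st.py .484 .047 .1225 -2.7
```

```text
t 17.4 tcp [0.5842 0.0405 0.2813] F [  4.   -3.4 -14.7] gap 0.121 qd 0.002
rel [-0.0017  0.1587 -0.1004] rot [-0.0005  0.0001 -0.0002]
[[235.01421217 299.4337836 ]]
t 17.45 tcp [0.5842 0.0405 0.2813] F [  5.6  -3.  -14. ] gap 0.118 qd 0.001
rel [-0.0017  0.1587 -0.1005] rot [-0.0006  0.0001 -0.0002]
```

View pics/s10z.png

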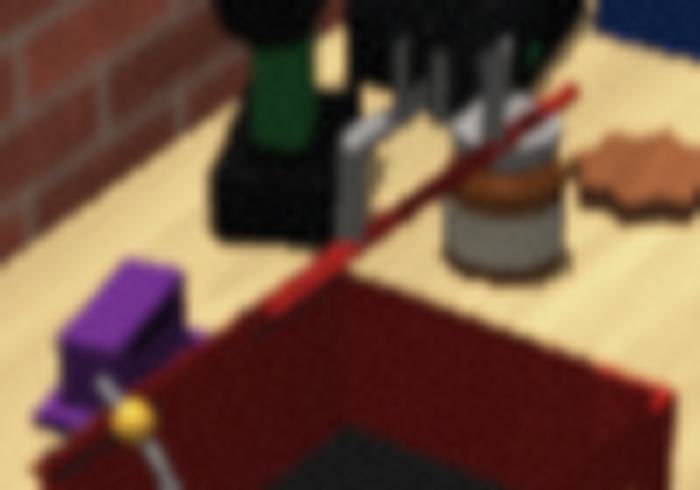

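View pics/s10c.png

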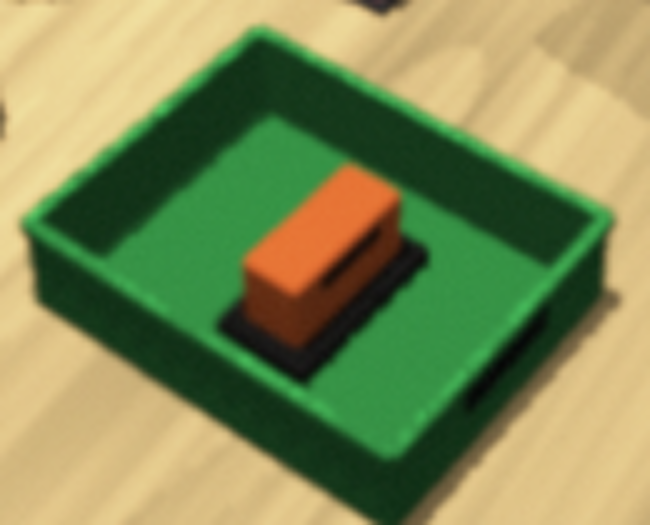

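The lid is at about 46°, with its right front corner at (273,153), and the sander is upright on the crate floor. I ease the radial load a little and let it settle.

Emit:
play_rows --pt "0 0.001 0 0 0 0" --pt "0 0.002 0.001 0 0 0" --pt "0 0.002 0.001 0 0 0" --pt "0 0.002 0.001 0 0 0" --pt "0 0.002 0.001 0 0 0" --pt "0 0.002 0.001 0 0 0" --pt "0 0.002 0.001 0 0 0" --pt "0 0.002 0.001 0 0 0" --pt "0 0.002 0.001 0 0 0" --pt "0 0.002 0.001 0 0 0"

```text
t: 18.45
tcp_pos: [0.5838, 0.0405, 0.2808]
tool_rot: [-0.489, 0.512, -0.511, 0.488]
force: [-4.7, -3.0, -0.6]
finger_gap: 0.122
```

```bash
python3 - <<'E'
from h import *
for n in("side","top"):
    im=snapshot(n)[:,:,::-1];cv2.imwrite(f"pics/{n}11.png",im)
    a=cv2.imread(f"pics/{n}0.png").astype(int)
    P=proj(n,[[.577,.04,.28]]);print(P)
    for nm,b in dict(top=dict(glue=(148,122,180,160),jar=(343,145,376,180),tree=(100,144,132,176),star=(377,162,415,198)),side=dict(glue=(162,200,187,252),jar=(252,153,272,180),tree=(143,246,172,288),star=(272,158,294,172)))[n].items():
        x0,y0,x1,y1=b;print(n,nm,abs(a[y0:y1,x0:x1]-im[y0:y1,x0:x1]).mean().round(1))
E
python3 st.py .484 .047 .1225 -2.7
```

```text
[[254.09029078 156.78235153]]
side glue 0.9
side jar 26.1
side tree 0.9
side star 0.9
[[234.56920399 188.05424268]]
top glue 15.3
top jar 19.4
top tree 18.1
top star 18.6
t 18.55 tcp [0.5838 0.0405 0.2808] F [-4.3 -2.2  0.3] gap 0.123 qd 0.002
rel [-0.0019  0.1585 -0.0997] rot [0.0013 0.0003 0.0002]
```

View pics/side11.png

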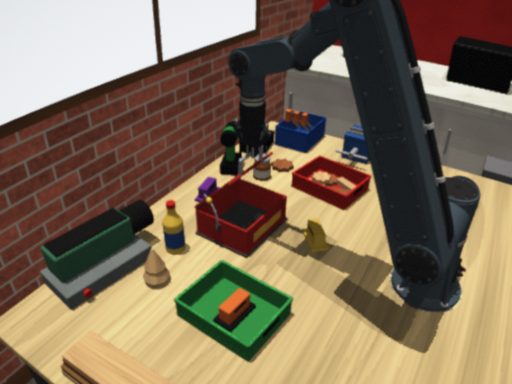

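View pics/top11.png

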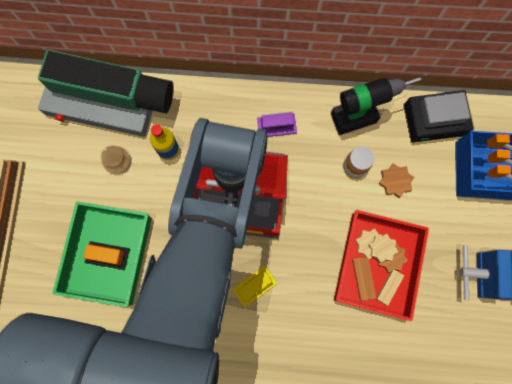

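The top view shows the glue (163,142), tree (115,160), jar (358,162) and star (397,180) where they were at the start. The load is down to about 5 N, so I hand in.

```bash
python3 -c "
from station import *
print(sign_off())"
```

```text
the job is handed in; nothing more can be done
None
```

The orange hand sander now stands upright and released in the middle of the green crate, placed there while the lid was still shut. I then raised the lid by its handle bar and handed the job in at about 18.5 s, still holding it at roughly 46°.

**Last checks**
- **Lid angle:** the lid's corners in the side view and the tool position put it at 45–47°. Single readings spread more widely: one corner column in the picture suggested 49°. All are within the 7° allowed.
- **Hold:** the arm was at rest with the bar still pinched, and the outside force on the tool was about 5 N.
- **Sander:** the last pictures show it upright in the crate with the gripper well away from it.
- **Glue bottle, jar, tree and star:** in the last top view they sit at the same pixels as at the start.

**Checks that disagreed**
- The top-view picture comparison showed a similar change (15–19 grey levels) at all four objects. I took it for an overall brightness change, since nothing visibly moved, but did not confirm that.
- In the side view the raised lid partly hides the jar, so for the jar I relied on the top view.

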